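# Walk a heavy die block round to the bench fence by its corners

### The job

Using only pushes of the fingertips, walk the heavy die block round by its corners until its slotted face sits flat against the fence, over its whole length and within the fence's ends. Turn it nearly square before it meets the fence, so that no corner digs in. The block stays flat on the table, never lifted or tipped; leave the other things where they are, and draw back when it is home.

Things in the scene. Friction and masses are not known exactly. Their poses are not given: they have to be found in the camera images.
- die_block: Bare aluminium block, 90 (x) x 120 (y) x 36 mm, 0.75 to 1 kg, loose, flat on the table, too wide to grasp; slides at about 3 to 10 N. Origin: centre of underside. Its +x face alone has two upright slots, 18 wide, 14 deep, at y = +-26, open at the top; the other sides are plain. At the start that face looks roughly to the fence, turned 25 to 55 degrees to the left, clear of it.
- face_left (a point): Bottom corner of the block where its slotted face meets its +y end (block frame 45, 60, 0 mm). Axes as the block's.
- face_right (a point): Bottom corner of the block where its slotted face meets its -y end (block frame 45, -60, 0 mm). Axes as the block's.
- fence: Straight dark steel bar 260 mm long, 30 high, 14 thick, bolted to the table by a foot behind it. Origin: foot of its flat working face (towards the robot), mid-length, on the table. x: square to that face, away from the robot; the face is x = 0, the block belongs at x < 0. y: along the fence, + to the robot's left, ends at -130 and +130. Place and angle vary.
- pot: Bystander, loose, to be left alone: white screw pot, 45 mm across, 38 high, beside the left end of the fence. Origin at the centre of its underside.
- cup: Bystander, loose, to be left alone: round open parts cup, 62 mm across, 23 high, to the right of the block. Origin at the centre of its underside.
- marker: Bystander, loose, to be left alone: marker pen lying down, 134 mm long along its y axis, 17 wide, 16 high, to the left of the block. Origin at the centre of its underside.
- pliers: Bystander, loose, to be left alone: chain-nose pliers lying flat, 148 mm long along the y axis, 46 wide, 12 high, to the right and nearer the robot. Origin at the centre of its underside.
- card_box: Bystander, loose, to be left alone: small lidded card box, 45 x 62 x 31 mm, behind the fence. Origin at the centre of its underside.
There are look-alikes about, which are no part of the job. What is meant by the die_block is not black or yellow, and is the larger of those in its own colour.

How it is judged:
By the outcome, as a careful person would: the job done as asked, in the order asked, and still so for the second after the job is handed in, with the robot touching nothing.
It also fails if it takes over 64 s, if anything falls off the work surface, if the arm or the gripper's body presses on something with over 40 N, if the wrist force passes 120 N, or if a joint passes its speed limit or range.

### The arm

A 6-joint arm with a two-finger parallel gripper is mounted at the origin on a cart in front of the work surface, level with it; the furniture and walls round the work are solid. World frame = base frame: x ahead of the robot, y to its left, z up, the work surface at z = 0. Lengths are in m, angles in degrees, forces in N, time in s.
With the tool pointing down it reaches from about 0.35 to 0.925 m from the base axis. Payload 6.4 kg.
Tool frame: the origin (TCP) lies midway between the tips of the shut fingers; the grasp point (between the pads) lies 19 mm behind it; z points along the fingers, y is the direction in which the jaws open and shut (so a half turn about z gives the same grasp; the last joint's range is limited). The gripper opens to 85 mm and grips with 20 to 120 N. Pads are 22 mm wide; open, the fingers measure 114 mm over their backs; the gripper's body (76 mm by 85 mm) begins 54 mm behind the grasp point. The pads swing forward as they close: fully open they stand 13 mm farther back than shut.
Start: joints at [-9.975, 14.043, 89.255, -0, 76.702, -9.975], TCP at [0.65, 0, 0.231] pointing down, gripper open.
Joint ranges: [-179.41, 179.41], [-58.25, 129.5], [7.25, 145.43], [-54.29, 234.29], [11.92, 165.04], [-157.13, 157.13]. Speed limits (degrees/s): [147.25, 147.25, 180, 180, 180, 180].

### API

Orientations are given as a 3x3 rotation matrix whose columns are the frame's x, y, z axes.
In Python, from cell import robot gives the robot as it stands. The module is installed in compiled form; this text tells all that it offers.
- The arm moves only by the shell command python3 -m crank 'ROWS' [FORCE]. ROWS is JSON, a list of rows, each a list of 3 entries, a list of its own where there are three numbers: the turn, a rotation vector about the tool's x, y, z in degrees, then the shift along the tool's x, y, z in mm, then the closure, from 0 (fully open) to 1 (shut). A call has exactly 10 rows; each row is the pose to reach, as a shift and turn from the pose commanded when the call began, along the tool's axes at that moment; what a row does not reach only later rows make up. A row lasts 1/12 s, in which the tool goes at most 41.7 mm and 7.16 degrees, less where a joint would pass 70% of its speed; a pose out of reach is approached as far as the arm can. A call with a gripper value outside its range is refused whole. The fingers move at their own pace and stop on an object; FORCE is the grip in N (left out, the last holds). Time passes only in rows, so rows that repeat a pose let the fingers close, or fill a call up. It gives the time, the measured TCP pose, the force and the opening at its end, in the units of the state.
- robot.sense(): the state, without advancing time (a new reading comes with each control period).
- robot.snapshot(name): name is "scene" or "side" or "wrist"; returns a dict with "img" (400x640x3 uint8, red, green, blue), "camera_matrix" (3x3 intrinsics, pixels), "xyz" and "orientation" of the camera in the world; the wrist camera has in their place "tool_from_camera" (4x4, takes a point from camera to tool coordinates, whose origin is the TCP and whose axes are the flange's). Camera axes: x right, y up, looking along -z (the intrinsics and any distortion apply to the point x, -y, -z); pixel columns grow to the right and rows downward; lengths in m; the calibration is good to about 2 mm. A picture is of the moment at which its call begins: read the wrist's pose just before it. There is no depth.
- robot.finish_job(): hands the job in, once; it reports no verdict.
The state is a dict: "clock": time; "joints": joint angles; "dq": joint speeds; "joint_efforts": joint torques, N m; "position": TCP position; "tcp_rot": TCP orientation; "wrist_force": force on the tool from outside, world axes, zero at the start; "moment": the same for the moment, N m; "grip_width": opening from 0.0 (shut) to 1.0 (fully open).
Only numpy, scipy, OpenCV 4.12 (cv2) and the standard library are available. Lean on these libraries where they do the work, as an engineer would, in place of code of your own. Each camera call takes 0.05 s, during which the arm holds its last target.

## Working session

There is one attempt and no reset: what is moved stays moved. The work goes in short steps, Python scripts to look and compute and a shell command to move; the robot and the scene stay as the last step left them, time stands still between calls to the robot, and variables do not carry over. Pictures are saved under pics/ and viewed, and the job is handed in when it is done.

```bash
mkdir -p pics; ls; python3 - <<'E'
from cell import robot
import cv2
s=robot.sense();print(s)
for n in ("scene","side","wrist"):
    d=robot.snapshot(n)
    cv2.imwrite(f"pics/{n}0.png",d["img"][:,:,::-1])
    print(n,{k:v for k,v in d.items() if k!="img"})
E
```

```text
pics
{'clock': 0.0, 'joints': array([-9.97615226e+00,  1.40856750e+01,  8.93264772e+01,  3.57178846e-04,
        7.67024717e+01, -9.97396260e+00]), 'dq': array([ 0.01289864, -0.08813026,  0.03350587, -0.07572507,  0.10686133,
       -0.04078378]), 'joint_efforts': array([ 6.17919522e-04, -4.29512215e+01, -3.26122355e+01, -1.30276699e-04,
        5.42047856e-03, -1.36905024e-05]), 'position': array([6.49427066e-01, 9.73970518e-05, 2.30148269e-01]), 'tcp_rot': array([[ 4.00037697e-05,  9.99998060e-01, -1.96926419e-03],
       [ 9.99999937e-01, -3.93095808e-05,  3.52549283e-04],
       [ 3.52471188e-04, -1.96927817e-03, -9.99997999e-01]]), 'wrist_force': array([-0.75189151,  0.91967045,  0.3985617 ]), 'moment': array([-0.01977878, -0.06269614, -0.0163186 ]), 'grip_width': 1.0032266348128192}
scene {'camera_matrix': array([[369.33317563,   0.        , 320.3216333 ],
       [  0.        , 369.33317563, 200.89543154],
       [  0.        ,   0.        ,   1.        ]]), 'xyz': array([0.23711439, 0.49007164, 0.69730815]), 'orientation': array([[-0.79852742,  0.46116529, -0.38688569],
      
[... 326 characters left out ...]
orientation': array([[ 0.88131707,  0.30253646, -0.36297646],
       [-0.4720006 ,  0.59983279, -0.64607744],
       [ 0.0222632 ,  0.74072419,  0.67144026]])}
wrist {'camera_matrix': array([[286.65332609,   0.        , 315.18721997],
       [  0.        , 286.65332609, 203.21963252],
       [  0.        ,   0.        ,   1.        ]]), 'tool_from_camera': array([[-9.69070262e-04,  9.57118270e-01,  2.89695838e-01,
         7.40707208e-02],
       [ 9.99999145e-01,  1.18189324e-03, -5.59697980e-04,
         1.70730553e-03],
       [-8.78086714e-04,  2.89695048e-01, -9.57118597e-01,
        -1.43457611e-01],
       [ 0.00000000e+00,  0.00000000e+00,  0.00000000e+00,
         1.00000000e+00]])}
```

View pics/scene0.png

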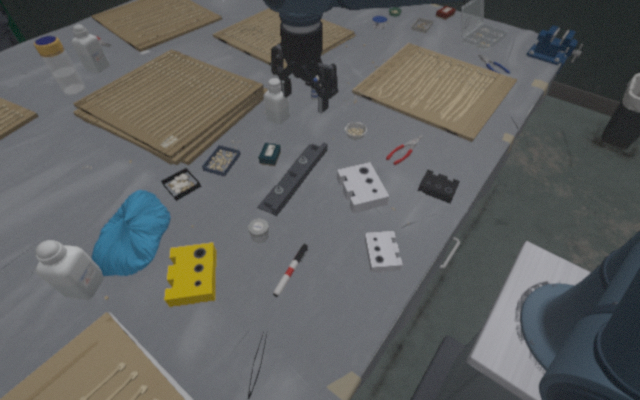

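View pics/side0.png

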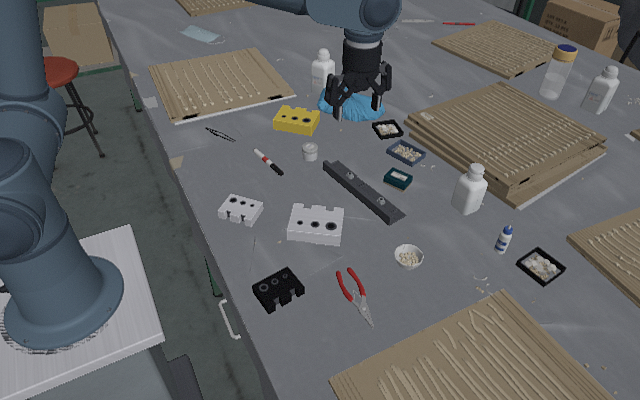

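View pics/wrist0.png

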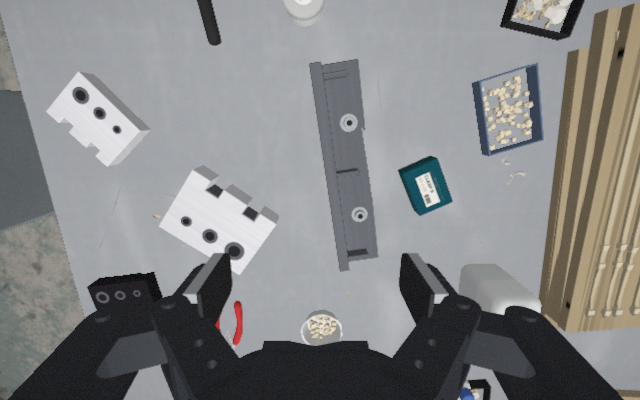

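The wrist view shows the large silver block at about (220,220). Its slots are on the upper-right side. The fence's working edge runs from about (312,63) to (343,270). Next I'll zoom in for the corners.

```bash
cat > h.py <<'E'
import numpy as np, cv2
from cell import robot
def wcam(s,d):
    T=np.eye(4);T[:3,:3]=s["tcp_rot"];T[:3,3]=s["position"]
    M=T@d["tool_from_camera"];return M[:3,:3],M[:3,3]
def cam(d,s=None):
    if "xyz" in d: return np.array(d["orientation"]),np.array(d["xyz"])
    return wcam(s,d)
def ray(K,R,c,px,z):
    u,v=px;p=np.array([(u-K[0,2])/K[0,0],-(v-K[1,2])/K[1,1],-1.])
    w=R@p;return c+w*(z-c[2])/w[2]
def proj(K,R,c,P):
    q=(np.asarray(P)-c)@R;return np.array([K[0,0]*q[:,0]/-q[:,2]+K[0,2],K[1,1]*-q[:,1]/-q[:,2]+K[1,2]]).T
E
python3 - <<'E'
import cv2
im=cv2.imread("pics/wrist0.png")
cv2.imwrite("pics/w0blk.png",cv2.resize(im[150:290,140:300],None,fx=4,fy=4,interpolation=2)[:600])
cv2.imwrite("pics/w0fen.png",cv2.resize(im[45:285,290:400],None,fx=2.5,fy=2.5,interpolation=2))
E
```

```text
(no output)
```

View pics/w0blk.png

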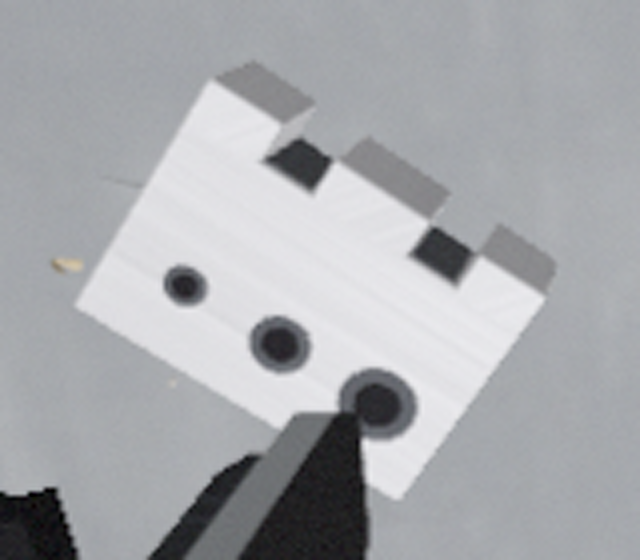

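View pics/w0fen.png

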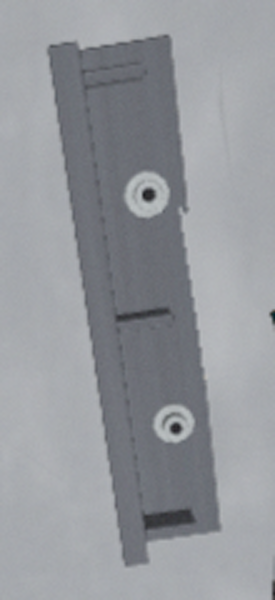

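```bash
cat > m0.py <<'E'
from h import *
s=robot.sense(); d=robot.snapshot("wrist");K=d["camera_matrix"];R,c=cam(d,s)
B=np.array([ray(K,R,c,p,.036) for p in [(192.5,170),(276.5,224.25),(240,274.5),(159,226.25)]])[:,:2]
print("FL FR BR BL",B.round(4),[np.linalg.norm(B[i]-B[i-1]).round(4) for i in range(4)])
ctr=B.mean(0);yv=(B[0]+B[3]-B[1]-B[2]);th=np.degrees(np.arctan2(-yv[0],yv[1]));print(ctr,th)
F=np.array([ray(K,R,c,p,.03) for p in [(309.6,63),(340,271)]])[:,:2];e=F[0]-F[1]
print("fence",F.round(4),np.linalg.norm(e),F.mean(0),np.degrees(np.arctan2(-e[0],e[1])))
for n,px,z in [("cup",(322,328),.023),("cupL",(301,330),.023),("pot",(303,0),.038),("box",(425,185),.031),("marker",(214,44),.008),("black",(90,290),.03),("plierstip",(238,300),.01),('plL',(222,325),.01)]:
    print(n,ray(K,R,c,px,z).round(3))
E
python3 m0.py
```

```text
FL FR BR BL [[ 0.5052  0.0134]
 [ 0.6025 -0.0557]
 [ 0.551  -0.1272]
 [ 0.454  -0.0583]] [np.float64(0.0881), np.float64(0.1192), np.float64(0.0881), np.float64(0.119)]
[ 0.52815694 -0.056947  ] 54.61731063714127
fence [[ 0.6453  0.1301]
 [ 0.6846 -0.1255]] 0.258576014648838 [0.66492744 0.00229799] 8.752942358106292
cup [ 0.661 -0.224  0.023]
cupL [ 0.63  -0.228  0.023]
pot [0.639 0.187 0.038]
box [ 0.786 -0.006  0.031]
marker [0.536 0.154 0.008]
black [ 0.34  -0.155  0.03 ]
plierstip [ 0.537 -0.185  0.01 ]
plL [ 0.509 -0.229  0.01 ]
```

```bash
python3 - <<'E'
from h import *
d=robot.snapshot("side");K=d["camera_matrix"];R,c=cam(d)
for n,px,z in [("blk",(252,288),.036),("blk",(292,267),.036),("blk",(304,287),.036),("blk",(268,312),.0),("sm",(262,206),.03),("FL",(291,205),.036),("FR",(344,207),.036),("BR",(341,245),.036),("BL",(288,239),.036),("plTop",(338,275),.01),("plTop",(350,268),.01),("sm",(219,210),.03),("cupL",(394,256),.02)]:
    print(n,ray(K,R,c,px,z).round(3))
B=np.array([.528,-.057]);t=np.radians(54.6);Rb=np.array([[np.cos(t),-np.sin(t)],[np.sin(t),np.cos(t)]])
P=np.array([[45,60],[45,-60],[-45,-60],[-45,60]])/1000@Rb.T+B
for z in (0,.036):print(proj(K,R,c,np.c_[P,np.full(4,z)]).round(1).tolist())
E
python3 - <<'E'
import cv2
im=cv2.imread("pics/side0.png")
cv2.imwrite("pics/s0blk.png",cv2.resize(im[180:330,200:400],None,fx=4,fy=4,interpolation=2))
E
```

```text
blk [ 0.328 -0.17   0.036]
blk [ 0.419 -0.159  0.036]
blk [ 0.419 -0.214  0.036]
blk [ 0.342 -0.211  0.   ]
sm [0.436 0.04  0.03 ]
FL [0.495 0.007 0.036]
FR [ 0.602 -0.055  0.036]
BR [ 0.538 -0.153  0.036]
BL [ 0.444 -0.086  0.036]
plTop [ 0.504 -0.202  0.01 ]
plTop [ 0.535 -0.198  0.01 ]
sm [0.342 0.073 0.03 ]
cupL [ 0.631 -0.22   0.02 ]
[[293.7, 212.6], [343.3, 217.8], [339.8, 246.2], [286.9, 240.3]]
[[293.4, 201.7], [344.2, 207.0], [340.6, 235.3], [286.4, 229.4]]
```

View pics/s0blk.png

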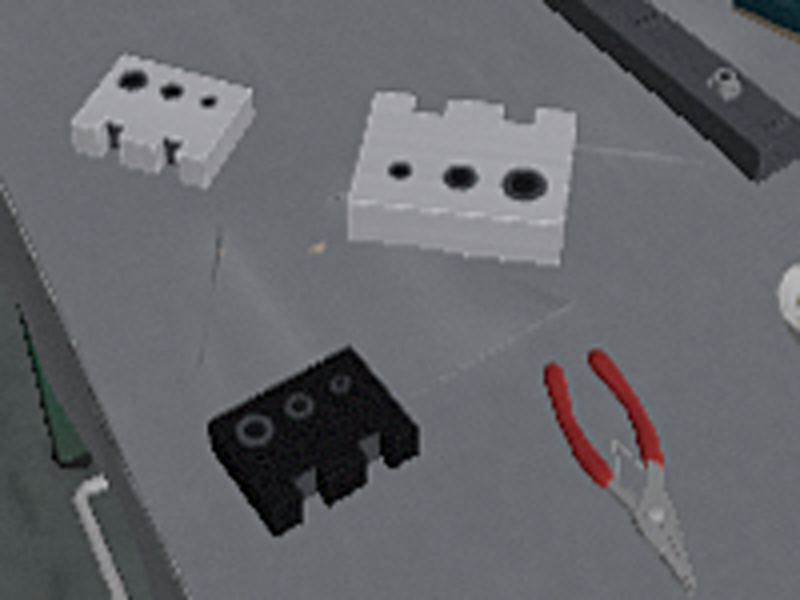

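```bash
python3 -m crank '[[[0,0,4.4],[-11,-25,12],1],[[0,0,8.8],[-22,-50,25],1],[[0,0,13.2],[-33,-75,37],1],[[0,0,17.7],[-44,-100,50],1],[[0,0,22.1],[-55,-125,62],1],[[0,0,26.5],[-66,-150,75],1],[[0,0,31],[-77,-175,87],1],[[0,0,35.4],[-88,-200,100],1],[[0,0,35.4],[-88,-200,100],1],[[0,0,35.4],[-88,-200,100],1]]' 20; python3 - <<'E'
from h import *
s=robot.sense();d=robot.snapshot("wrist");cv2.imwrite("pics/w1.png",d["img"][:,:,::-1])
print(s["position"],s["tcp_rot"],s["grip_width"],s["joints"])
E
```

```text
clock: 1.08
position: [0.4488, -0.088, 0.1305]
tcp_rot: [[0.58, 0.814, -0.001], [0.814, -0.58, 0.001], [-0.0, -0.001, -1.0]]
wrist_force: [0.4, -0.5, 0.4]
grip_width: -0.005
[ 0.44876073 -0.08804026  0.13050549] [[ 5.80239952e-01  8.14444561e-01 -1.28657038e-03]
 [ 8.14445565e-01 -5.80239494e-01  7.42740757e-04]
 [-1.41597774e-04 -1.47880940e-03 -9.99998897e-01]] -0.005214089038836299 [-2.53574898e+01 -5.46559552e+00  1.21209377e+02  7.63958523e-03
  6.43410570e+01  1.01066248e+01]
```

View pics/w1.png

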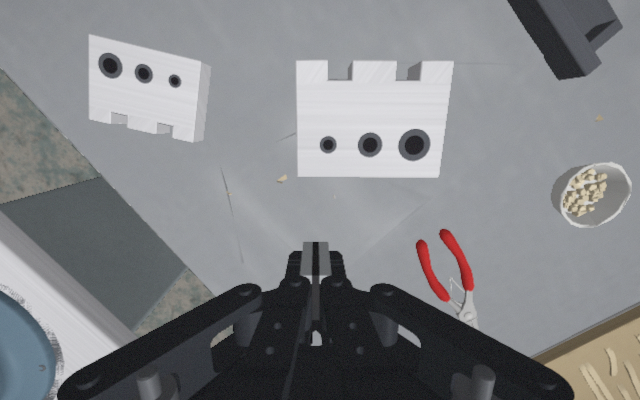

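```bash
python3 -m crank '[[[0,0,0],[0,0,20],1],[[0,0,0],[0,0,40],1],[[0,0,0],[0,0,60],1],[[0,0,0],[0,0,80],1],[[0,0,0],[0,0,100],1],[[0,0,0],[0,0,112],1],[[0,0,0],[0,0,119],1],[[0,0,0],[0,0,119],1],[[0,0,0],[3,0,119],1],[[0,0,0],[6,0,119],1]]' 20; python3 - <<'E'
from h import *
s=robot.sense();d=robot.snapshot("wrist");cv2.imwrite("pics/w2.png",d["img"][:,:,::-1])
E
```

```text
clock: 1.97
position: [0.455, -0.0834, 0.0135]
tcp_rot: [[0.579, 0.815, 0.002], [0.815, -0.579, -0.001], [0.001, 0.003, -1.0]]
wrist_force: [-0.2, 0.3, 0.1]
grip_width: 0.0
```

View pics/w2.png

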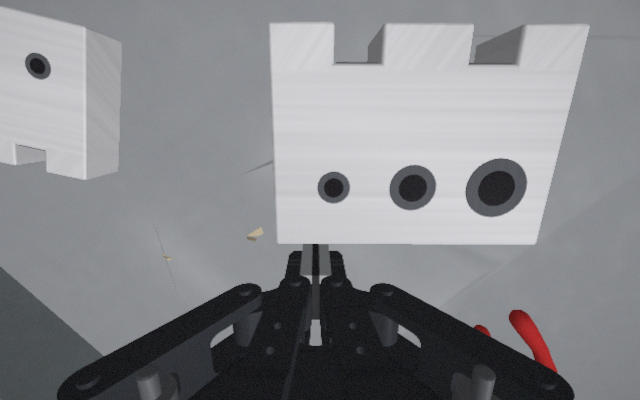

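The block's back face is square to the tool, and the fingers stand about 9 mm behind it near its left corner. Now an arc push of about 20°.

```bash
python3 -m crank '[[[0,0,0],[4,0,2],1],[[0,0,0],[7,0,3],1],[[0,0,0],[9.5,0,3],1],[[0,0,3],[14,-0.5,3],1],[[0,0,6],[18,-0.7,3],1],[[0,0,9],[22.3,-0.7,3],1],[[0,0,12],[26.6,-0.5,3],1],[[0,0,15],[30.8,0,3],1],[[0,0,18],[35,0.6,3],1],[[0,0,20],[38,1,3],1]]' 20; python3 - <<'E'
from h import *
s=robot.sense();d=robot.snapshot("wrist");cv2.imwrite("pics/w3.png",d["img"][:,:,::-1])
E
```

```text
clock: 2.85
position: [0.4741, -0.0521, 0.0087]
tcp_rot: [[0.824, 0.567, -0.006], [0.567, -0.824, 0.001], [-0.005, -0.004, -1.0]]
wrist_force: [-9.6, -1.9, 6.2]
grip_width: -0.003
```

View pics/w3.png

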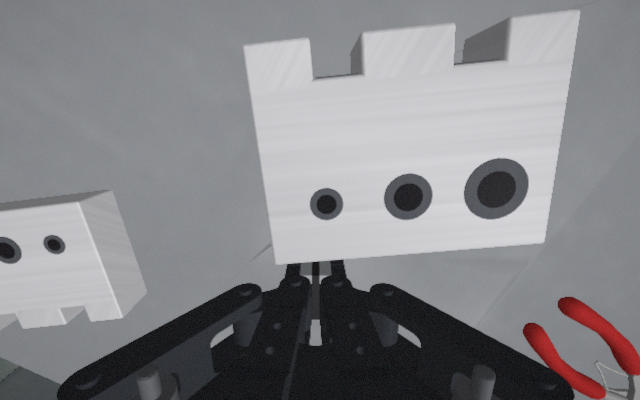

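```bash
cat >> h.py <<'E'
def pose(K,R,c,px,hint=.036):
    """px: FL FR BR BL top corners; LSQ rigid fit; prints block pose in world and in fence frame and tool frame"""
    from scipy.optimize import least_squares
    M=np.array([[45,60],[45,-60],[-45,-60],[-45,60]])/1000
    ok=[i for i,p in enumerate(px) if p]
    Q=np.array([ray(K,R,c,px[i],hint)[:2] for i in ok])
    rot=lambda t:np.array([[np.cos(t),-np.sin(t)],[np.sin(t),np.cos(t)]])
    f=lambda v:((M[ok]@rot(v[2]).T+v[:2])-Q).ravel()
    r=least_squares(f,[.55,-.05,.5]);v=r.x
    F=np.array([.6649,.0023]);e=np.radians(8.75)
    pf=rot(e).T@(v[:2]-F)
    print("block",v[:2].round(4),np.degrees(v[2]).round(2),"res mm",(r.fun*1000).round(1))
    print("in fence mm",(pf*1000).round(1),"ang",(np.degrees(v[2])-8.75).round(2))
    return v,rot
def tcpin(s,v,rot):
    p=rot(v[2]).T@(s["position"][:2]-v[:2]);a=s["tcp_rot"][:2,0]
    print("TCP in block mm",(p*1000).round(1),"tool-x ang",np.degrees(np.arctan2(a[1],a[0])).round(2))
E
python3 - <<'E'
from h import *
s=robot.sense();d=robot.snapshot("wrist");K=d["camera_matrix"];R,c=cam(d,s)
v,r=pose(K,R,c,[(245,45),(579,11),(544,242),(275,264)]);tcpin(s,v,r)
E
```

```text
block [ 0.5467 -0.0486] 39.6 res mm [-0.2  1.2  1.1 -0.2 -0.3 -0.9 -0.5 -0.1]
in fence mm [-124.5  -32.3] ang 30.85
TCP in block mm [-57.7  43.6] tool-x ang 34.5
```

```bash
python3 -m crank '[[[0,0,2],[4.5,-0.3,0],1],[[0,0,4],[9,-0.5,0],1],[[0,0,6],[13.6,-0.4,0],1],[[0,0,8],[18,-0.3,0],1],[[0,0,10],[22.7,0.1,0],1],[[0,0,12],[27.2,0.6,0],1],[[0,0,14],[31.7,1.2,0],1],[[0,0,16],[36.2,2,0],1],[[0,0,18],[40.6,3,0],1],[[0,0,20],[45,4.1,0],1]]' 20; python3 - <<'E'
from h import *
s=robot.sense();d=robot.snapshot("wrist");cv2.imwrite("pics/w4.png",d["img"][:,:,::-1])
E
```

```text
clock: 3.78
position: [0.5127, -0.0292, 0.0083]
tcp_rot: [[0.968, 0.251, -0.008], [0.251, -0.968, 0.002], [-0.007, -0.004, -1.0]]
wrist_force: [-10.0, 0.7, 5.5]
grip_width: -0.001
```

View pics/w4.png

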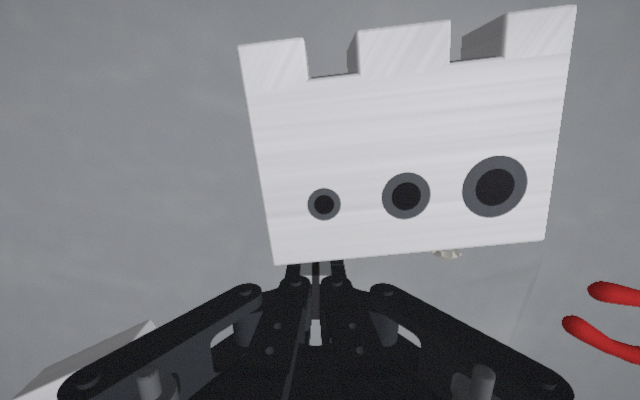

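```bash
python3 - <<'E'
from h import *
s=robot.sense();d=robot.snapshot("wrist");K=d["camera_matrix"];R,c=cam(d,s)
v,r=pose(K,R,c,[(239,45),(576,6),(545,239),(274,265)]);tcpin(s,v,r)
E
```

```text
block [ 0.5834 -0.0492] 20.45 res mm [ 0.1  0.7  0.9 -0.4 -0.6 -0.3 -0.3 -0. ]
in fence mm [-88.4 -38.5] ang 11.7
TCP in block mm [-58.1  42.9] tool-x ang 14.48
```

```bash
python3 -m crank '[[[0,0,0],[-8,0,0],1],[[0,0,0],[-16,0,0],0.6],[[0,0,0],[-21,5,0],0],[[0,0,1],[-21,10,0],0],[[0,0,2],[-21,18,0],0],[[0,0,3],[-21,26,0],0],[[0,0,4.5],[-21,34,4],0],[[0,0,5.7],[-21,40,8],0],[[0,0,5.7],[-21,40,12],0],[[0,0,5.7],[-21,40,12],0]]' 20; python3 - <<'E'
from h import *
s=robot.sense();d=robot.snapshot("wrist");cv2.imwrite("pics/w5.png",d["img"][:,:,::-1])
d=robot.snapshot("scene");cv2.imwrite("pics/s5.png",cv2.resize(d["img"][100:300,200:480,::-1],None,fx=2.8,fy=2.8))
E
```

```text
clock: 4.72
position: [0.5048, -0.0747, -0.0039]
tcp_rot: [[0.988, 0.154, -0.002], [0.154, -0.988, 0.001], [-0.002, -0.001, -1.0]]
wrist_force: [-1.2, 0.5, -0.1]
grip_width: 1.001
```

View pics/w5.png

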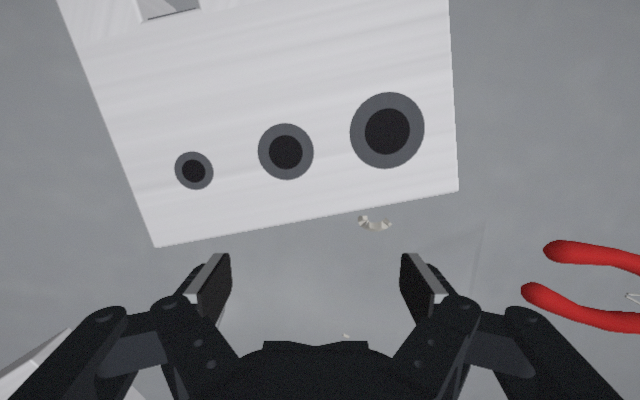

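View pics/s5.png

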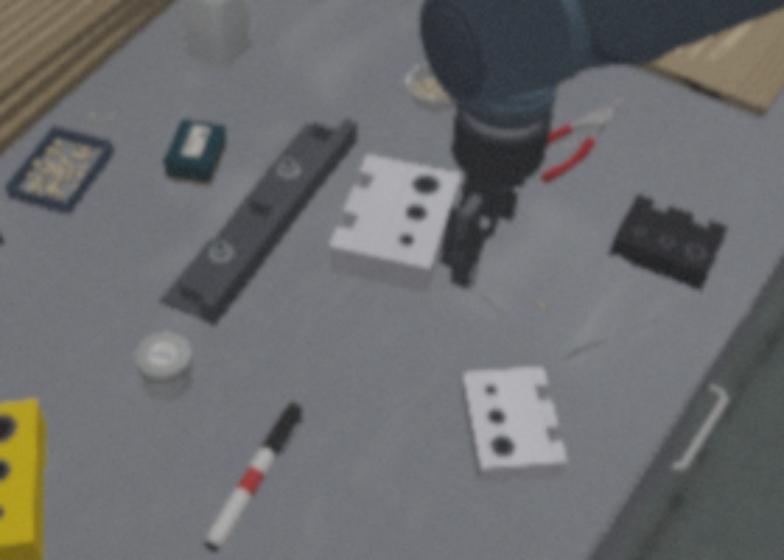

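```bash
python3 -m crank '[[[0,0,0],[4,-6,0],0],[[0,0,0],[9,-10,0],0],[[0,0,0],[14,-10,0],0],[[0,0,0],[18,-10,0],0],[[0,0,0],[22,-10,0],0],[[0,0,0],[26,-10,0],0],[[0,0,0],[30,-10,0],0],[[0,0,0],[34,-10,0],0],[[0,0,0],[38,-10,0],0],[[0,0,0],[42,-10,0],0]]' 20; python3 - <<'E'
from h import *
s=robot.sense();d=robot.snapshot("wrist");cv2.imwrite("pics/w6.png",d["img"][:,:,::-1])
d=robot.snapshot("scene");cv2.imwrite("pics/s6.png",cv2.resize(d["img"][100:300,200:480,::-1],None,fx=2.8,fy=2.8))
E
```

```text
clock: 5.65
position: [0.5433, -0.0568, -0.0036]
tcp_rot: [[0.988, 0.156, -0.006], [0.156, -0.988, 0.002], [-0.006, -0.003, -1.0]]
wrist_force: [-6.6, -0.7, 3.1]
grip_width: 1.0
```

View pics/w6.png

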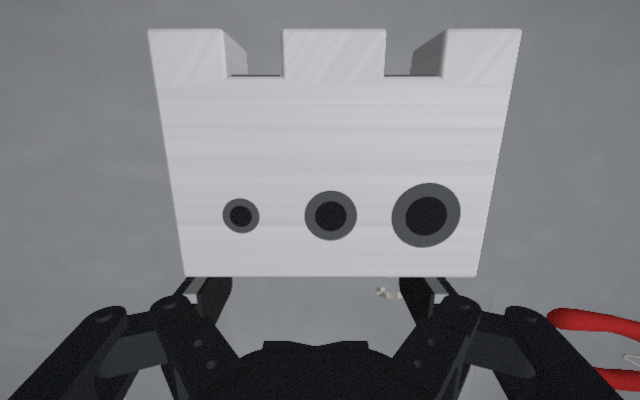

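View pics/s6.png

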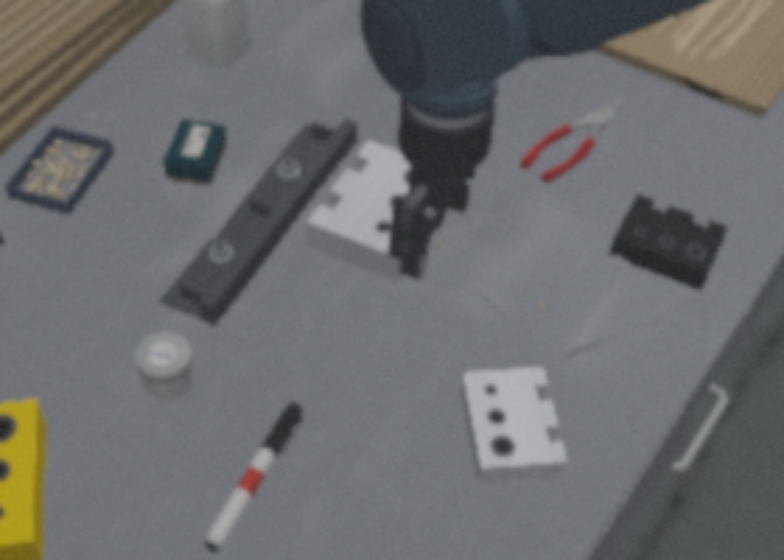

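```bash
python3 - <<'E'
from h import *
s=robot.sense();d=robot.snapshot("wrist");K=d["camera_matrix"];R,c=cam(d,s)
v,r=pose(K,R,c,[(149,30),(521,30),(478,277),(185,277)]);tcpin(s,v,r)
im=cv2.cvtColor(robot.snapshot("scene")["img"],cv2.COLOR_RGB2BGR)
cv2.imwrite("pics/s6b.png",cv2.resize(im[130:230,240:370],None,fx=6,fy=6,interpolation=2))
E
```

```text
block [ 0.6023 -0.0547] 9.01 res mm [ 0.   0.5  0.4 -0.6 -0.2  0.3 -0.2 -0.1]
in fence mm [-70.5 -46.8] ang 0.26
TCP in block mm [-57.4   6.6] tool-x ang 8.97
```

View pics/s6b.png

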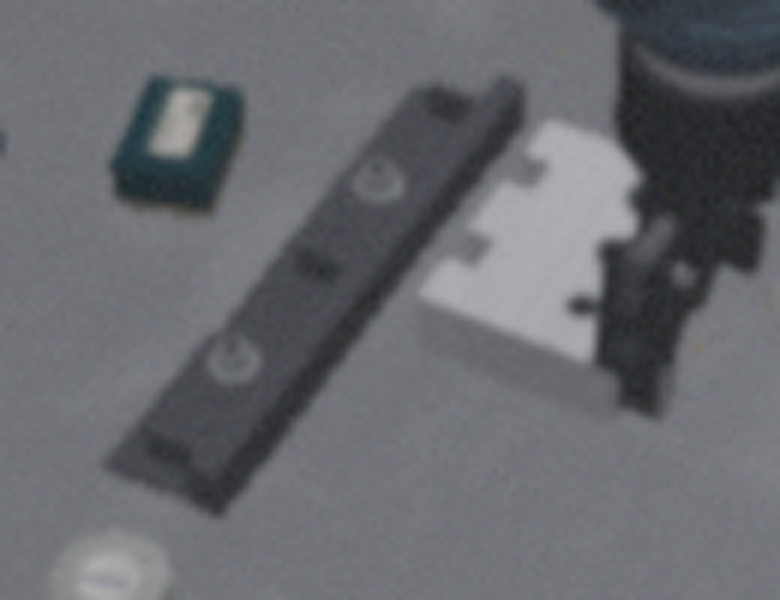

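The block is now square to the fence within about 0.3°, with roughly 25 mm still to go. Its right end is about 23 mm inside the fence's end. Next is a straight push that stops just short.

```bash
python3 -m crank '[[[0,0,0],[3,0,0],0],[[0,0,0],[6,0,0],0],[[0,0,0],[9,0,0],0],[[0,0,0],[12,0,0],0],[[0,0,0],[14,0,0],0],[[0,0,0],[16,0,0],0],[[0,0,0],[18,0,0],0],[[0,0,0],[20,0,0],0],[[0,0,0],[21,0,0],0],[[0,0,0],[21,0,0],0]]' 20; python3 - <<'E'
from h import *
s=robot.sense();d=robot.snapshot("wrist");cv2.imwrite("pics/w7.png",d["img"][:,:,::-1])
im=cv2.cvtColor(robot.snapshot("scene")["img"],cv2.COLOR_RGB2BGR)
cv2.imwrite("pics/s7b.png",cv2.resize(im[130:230,240:370],None,fx=6,fy=6,interpolation=2))
E
```

```text
clock: 6.68
position: [0.5664, -0.0549, -0.0027]
tcp_rot: [[0.988, 0.155, 0.0], [0.155, -0.988, -0.0], [0.0, 0.0, -1.0]]
wrist_force: [-2.6, -0.2, -3.4]
grip_width: 1.003
```

View pics/w7.png

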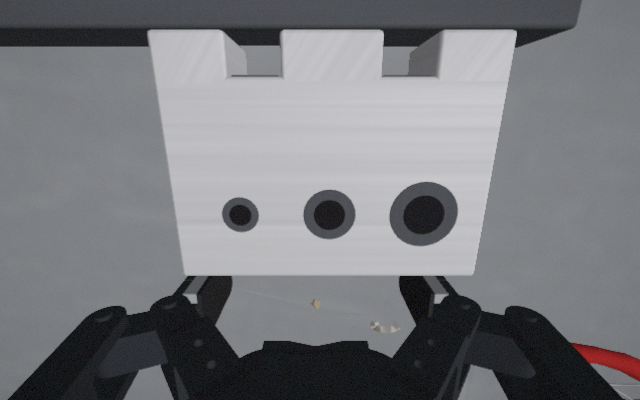

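View pics/s7b.png

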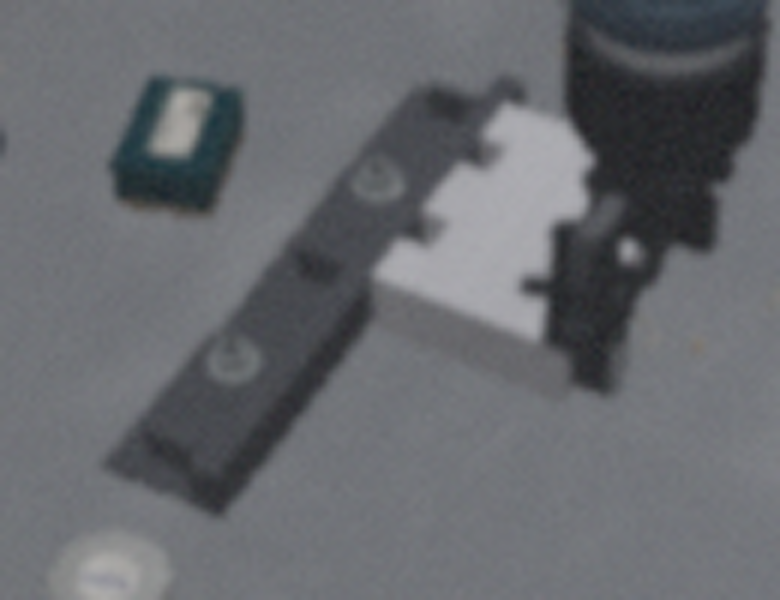

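```bash
python3 -m crank '[[[0,0,0],[0.5,0,0],0],[[0,0,0],[1,0,0],0],[[0,0,0],[1.5,0,0],0],[[0,0,0],[2,0,0],0],[[0,0,0],[2.5,0,0],0],[[0,0,0],[3,0,0],0],[[0,0,0],[3.5,0,0],0],[[0,0,0],[4,0,0],0],[[0,0,0],[4,0,0],0],[[0,0,0],[4,0,0],0]]' 20
```

```text
clock: 7.62
position: [0.5678, -0.0547, -0.0025]
tcp_rot: [[0.988, 0.155, -0.006], [0.155, -0.988, -0.0], [-0.006, -0.001, -1.0]]
wrist_force: [-15.6, -2.4, 7.7]
grip_width: 1.002
```

```bash
python3 -m crank '[[[0,0,0],[0.5,0,0],0],[[0,0,0],[1,0,0],0],[[0,0,0],[1.5,0,0],0],[[0,0,0],[2,0,0],0],[[0,0,0],[2.5,0,0],0],[[0,0,0],[2.5,0,0],0],[[0,0,0],[2.5,0,0],0],[[0,0,0],[2.5,0,0],0],[[0,0,0],[2.5,0,0],0],[[0,0,0],[2.5,0,0],0]]' 20;  python3 - <<'E'
from h import *
print(robot.sense()["moment"])
s=robot.sense();d=robot.snapshot("wrist");cv2.imwrite("pics/w8.png",cv2.resize(d["img"][0:120,120:600,::-1],(800,200)))
E
```

```text
clock: 8.45
position: [0.5677, -0.0546, -0.0025]
tcp_rot: [[0.988, 0.155, -0.013], [0.155, -0.988, -0.001], [-0.013, -0.001, -1.0]]
wrist_force: [-27.3, -4.5, 18.6]
grip_width: 0.998
[-1.31672103  3.55253639 -0.38387189]
```

View pics/w8.png

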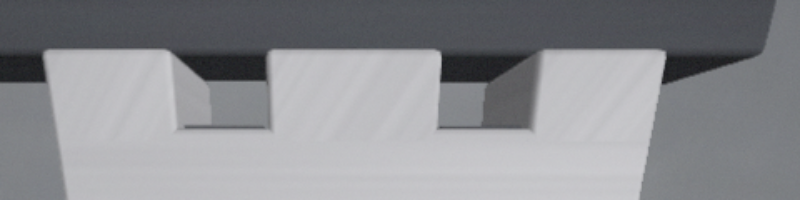

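It's now hard against the fence: 27 N, with no further travel. Drawing straight back, then up.

```bash
python3 -m crank '[[[0,0,0],[-2,0,0],0],[[0,0,0],[-5,0,0],0],[[0,0,0],[-8,0,0],0],[[0,0,0],[-14,0,0],0],[[0,0,0],[-22,0,0],0],[[0,0,0],[-30,0,0],0],[[0,0,0],[-38,0,0],0],[[0,0,0],[-42,0,0],0],[[0,0,0],[-42,0,-8],0],[[0,0,0],[-42,0,-25],0]]' && python3 -m crank '[[[0,0,0],[0,0,-20],0],[[0,0,0],[0,0,-40],0],[[0,0,0],[0,0,-65],0],[[0,0,0],[0,0,-90],0],[[0,0,0],[0,0,-115],0],[[0,0,0],[0,0,-140],0],[[0,0,0],[0,0,-160],0],[[0,0,0],[0,0,-170],0],[[0,0,0],[0,0,-170],0],[[0,0,0],[0,0,-170],0]]'; python3 - <<'E'
from h import *
s=robot.sense()
for n in ("wrist","scene","side"):
    cv2.imwrite(f"pics/{n}9.png",robot.snapshot(n)["img"][:,:,::-1])
im=cv2.imread("pics/scene9.png");cv2.imwrite("pics/s9b.png",cv2.resize(im[130:230,240:370],None,fx=6,fy=6,interpolation=2))
im=cv2.imread("pics/wrist9.png");cv2.imwrite("pics/w9b.png",cv2.resize(im[0:260,120:520],None,fx=2,fy=2,interpolation=2))
for n in ("scene","side"):
    a=cv2.imread(f"pics/{n}0.png");b=cv2.imread(f"pics/{n}9.png");
    cv2.imwrite(f"pics/d{n}.png",cv2.absdiff(a,b)*2)
E
```

```text
clock: 9.33
position: [0.529, -0.0599, 0.021]
tcp_rot: [[0.988, 0.154, -0.004], [0.154, -0.988, 0.001], [-0.004, -0.002, -1.0]]
wrist_force: [0.3, 0.1, -0.2]
grip_width: 0.998
clock: 10.17
position: [0.531, -0.0604, 0.1922]
tcp_rot: [[0.988, 0.155, 0.0], [0.155, -0.988, -0.0], [0.0, 0.0, -1.0]]
wrist_force: [0.1, -0.0, 0.2]
grip_width: 1.002
```

View pics/s9b.png

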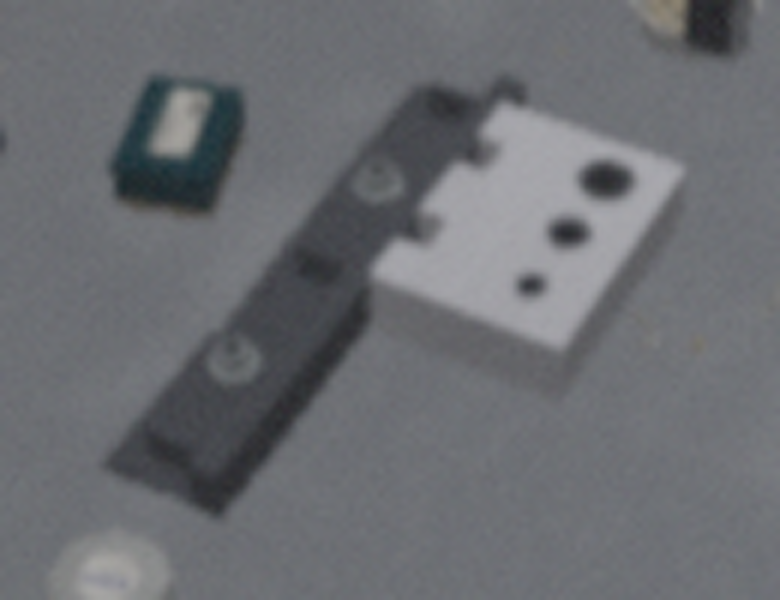

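View pics/w9b.png

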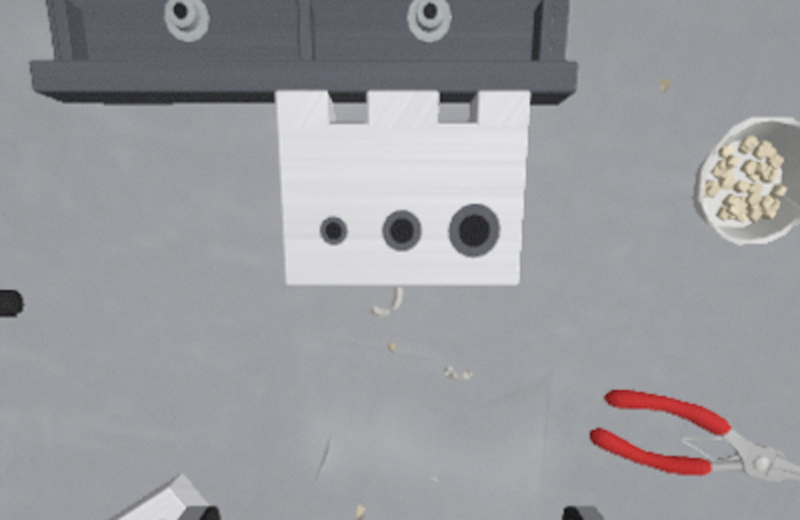

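View pics/dside.png

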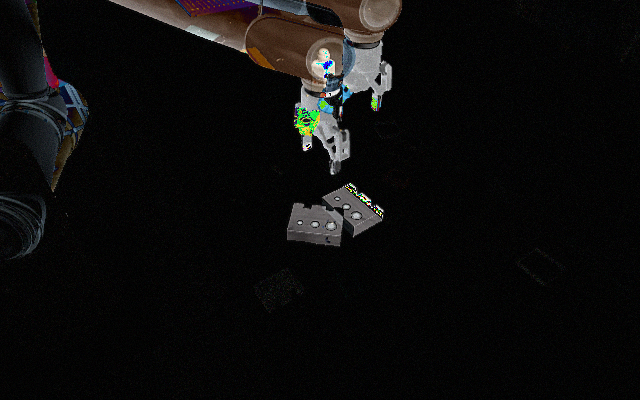

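View pics/dscene.png

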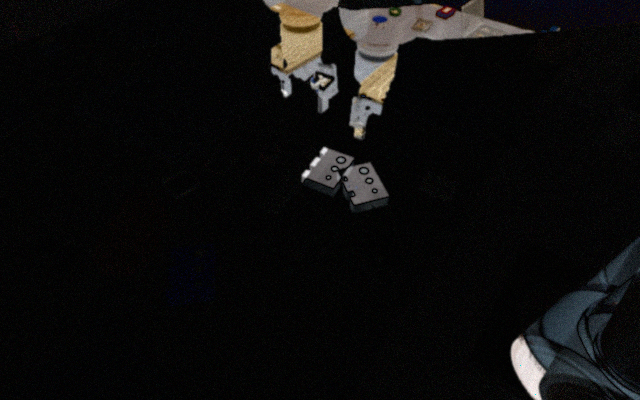

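Only the block has moved in either view. A quick numeric check of gap and angle from this clear wrist view.

```bash
python3 - <<'E'
from h import *
im=cv2.imread("pics/wrist9.png")
cv2.imwrite("pics/w9L.png",cv2.resize(im[20:70,120:420],(800,133*1),interpolation=2)) 
cv2.imwrite("pics/w9c.png",np.vstack([cv2.resize(im[25:65,a:a+100],(800,320),interpolation=2)[:290] for a in (215,315)]))
s=robot.sense();d=robot.snapshot("wrist");K=d["camera_matrix"];R,c=cam(d,s)
f=lambda x,y:(120+x/2,y/2)
v,r=pose(K,R,c,[f(277,91),f(530,91),f(519,284),f(287,284)])
F=np.array([ray(K,R,c,f(*p),.03)[:2] for p in [(33,93),(577,94)]]);e=F[0]-F[1]
print(F,np.linalg.norm(e),np.degrees(np.arctan2(-e[0],e[1])))
E
```

```text
block [ 0.6243 -0.0514] 8.92 res mm [ 0.7  1.2  1.3 -1.1 -0.8 -0.9 -1.2  0.8]
in fence mm [-48.3 -46.9] ang 0.17
[[ 0.64116087  0.12930626]
 [ 0.68035973 -0.12599414]] 0.2582921728165997 8.729034332721927
```

View pics/w9c.png

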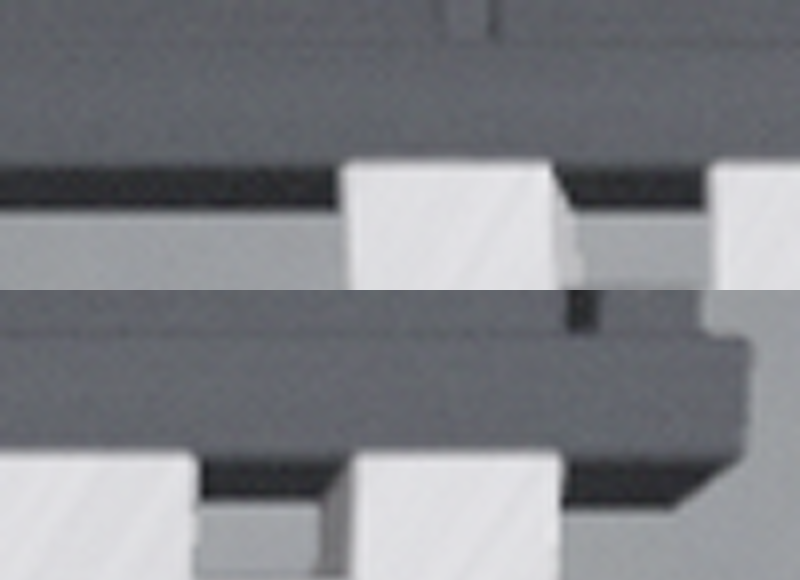

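```bash
python3 -c "
from cell import robot
print(robot.sense()['wrist_force'],robot.finish_job())"
```

```text
the job is handed in; nothing more can be done
[-0.35659483  0.66850282  0.21154674] None
```

The die block is home: its slotted face is flat against the fence, and I handed the job in at about 10 s of the 64 s allowed.

I turned it in two arc pushes on its back-left corner with the fingers shut. Then I opened the fingers and pushed with both tips, which squared it to about 0.3° while it was still about 25 mm clear of the fence. A slow straight push seated it until it stopped solid at about 27 N sideways, and I drew straight back and up.

**Last checks:**
- **Seating:** in the final wrist view, the block and fence agree to 0.2°. The gap between them measures as zero, within the roughly 1 mm this view can resolve.
- **Position along the fence:** the block's right end is about 23 mm inside the fence's end.
- **Other things:** before-and-after pictures from both fixed cameras show that only the block and the arm moved. The robot was touching nothing when I handed in.
- **One disagreement:** measured against the fence pose from the first picture, the block stood about 3 mm off. Measuring the fence again in the final view removed that, and the solid stop agrees with it.

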